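Put the jar on the revolving display stand and show it at the front

TASK

Set the loose lidded jar upright on the empty cork pad of the revolving display stand, wholly on the pad, and let go of it. Then take hold of the stand's turntable and turn it gently, without flinging it round, until the jar is squarely in line with the brass pointer at the stand's foot; finish while still holding the turntable there, keeping still and not letting go. Keep the jar from toppling and leave the crockery on the counter alone.

Things in the scene. Friction and masses are not known exactly. Their poses are not given: they have to be found in the camera images.
- jar_center (a point): The loose jar, white with a thin blue band, small, with a lid and round knob; starts upright on the counter, on the robot's right of the stand. Body 56 mm in diameter up to 44 mm height (foot 48 mm), flat fixed lid 54 mm wide up to 56 mm, knob 16 mm wide up to 70 mm. About 0.25 kg, varies. Point on its axis, 35 mm above its underside; z is its axis.
- jar: The lidded jar again; origin at the centre of its underside, z up along its axis.
- foot: Fixed foot of the revolving display stand: dark wooden disc 200 mm across, mostly hidden under the turntable, with a flat brass pointer (22 mm wide, up to 14 mm high) sticking out to 174 mm from the axis. Origin on the turning axis at counter height; x points along the pointer (the stand's front), z up.
- rotor (a joint): Angle (rad) of the wooden turntable, a disc 240 mm in diameter, 18 mm thick, on a vertical axis, its top face 44 mm above the counter. Grows counterclockwise seen from above; 0 and 6.283 both put the empty pad in line with the pointer; free from -4 to 10.3. It turns with light friction (about 0.06 N m) and stays where it is left. Four upright posts stand on it.
- bay (a point): Centre of the empty one of four cork pads (76 mm across, flush), at the turntable's top face (44 mm above the counter), 75 mm from the axis; x points outward from the axis, z up; turns with the turntable. On the other pads, 90 degrees apart, a handled mug, a vase and an upturned bowl are stuck fast, under 58 mm high, 70 mm wide (mug handle to 45 mm from its axis).
- post0 (a point): Point at the centre of the top face of an upright round wooden post of the turntable (14 mm diameter, standing 100 mm above the turntable's top face, fixed, the way to turn it by hand), 105 mm from the turning axis, 45 degrees counterclockwise (from above) of the empty pad. It turns with the turntable.
- post1 (a point): Point at the centre of the top face of an upright round wooden post of the turntable (14 mm diameter, standing 100 mm above the turntable's top face, fixed, the way to turn it by hand), 105 mm from the turning axis, 135 degrees counterclockwise of the empty pad. It turns with the turntable.
- post2 (a point): Point at the centre of the top face of an upright round wooden post of the turntable (14 mm diameter, standing 100 mm above the turntable's top face, fixed, the way to turn it by hand), 105 mm from the turning axis, 225 degrees counterclockwise of the empty pad. It turns with the turntable.
- post3 (a point): Point at the centre of the top face of an upright round wooden post of the turntable (14 mm diameter, standing 100 mm above the turntable's top face, fixed, the way to turn it by hand), 105 mm from the turning axis, 45 degrees clockwise of the empty pad. It turns with the turntable.
- bowl_stack: Bystander: stack of three upturned white bowls, 110 mm in diameter, 84 mm high; origin under its centre.
- mug: Bystander: loose terracotta mug, 80 mm in diameter, 85 mm high, handle at its +y; origin under its centre.
- plate_pile: Bystander: pile of four small plates, 124 mm in diameter, 44 mm high; origin under its centre.
There are look-alikes about, which are no part of the job. Leave any pink look-alike of the jar alone.

How it is judged:
On the way, in this order (a step that is already met when the one before it is completed fails the run):
1. the jar stands upright on the empty pad, let go (horizontal distance between jar_center and bay below 0.014 m and angle between jar_center's own z axis and vertical below 0.1 rad and z of jar_center in the frame of bay between 0.03 and 0.04 m and contact force between the fingers and jar below 0.2 N), for 0.2 s.
2. with the jar on its pad, the turntable is held with the jar in line with the pointer (all of step 1 and x of jar_center in the frame of foot above 0.05 m and y of jar_center in the frame of foot between -0.01 and 0.01 m and contact force between the fingers and rotor above 1 N), for 0.2 s.
At the end, for the whole second after the job is handed in: Jar upright on the pad, its axis within 14 mm of the pad centre, not touched by the fingers; jar axis within 10 mm sideways of the pointer line, on the pointer side; fingers hold the turntable (posts or disc) with over 1 N and it stands still (under 0.05 rad/s) (all of step 2 and velocity of joint rotor between -0.05 and 0.05 rad/s); the arm keeps its last pose, push and grip.
It fails at once if the jar is toppled (angle between jar_center's own z axis and vertical above 0.6 rad).
It fails at once if the turntable is flung round (over 4 rad/s) (velocity of joint rotor above 4 rad/s or velocity of joint rotor below -4 rad/s).
It fails at once if the bowl stack is shifted over 20 mm (distance of bowl_stack from where it was at the start of the episode above 0.02 m).
It fails at once if the mug is shifted over 20 mm (distance of mug from where it was at the start of the episode above 0.02 m).
It fails at once if the plate pile is shifted over 20 mm (distance of plate_pile from where it was at the start of the episode above 0.02 m).
It also fails if it takes over 64 s, if anything falls off the work surface, if the arm or the gripper's body presses on something with over 40 N, if the wrist force passes 120 N, or if a joint passes its speed limit or range.

ROBOT

A 7-joint arm with a two-finger parallel gripper is mounted at the origin on the work surface. World frame = base frame: x ahead of the robot, y to its left, z up, the work surface at z = 0. Lengths are in m, angles in rad, forces in N, time in s.
With the tool pointing down it reaches from about 0.4 to 0.85 m from the base axis. Payload 4.5 kg.
Tool frame: the origin (TCP) lies on the centre line of the jaws, within the pads' length; the fingertips stand r.tip_reach ahead of it and the grasp point (between the pads) lies 3 mm ahead of it (r.tip_reach is the distance from the TCP to the fingertips, in m); z points along the fingers, y is the line along which they close (so a half turn about z gives the same grasp; the last joint's range is limited). The gripper opens to 88 mm and grips with 3 to 60 N. Pads are 18 mm wide; open, the fingers measure 123 mm over their backs; the gripper's body (75 mm by 187 mm) begins 45 mm behind the grasp point.
Start: joints at [1.382, 0.689, -0.195, 1.565, 0.157, 0.902, -0.215], TCP at [0.138, -0.61, 0.261] pointing down, gripper open.
Joint ranges: [-3.01, 3.01], [-0.46, 2.08], [-1.47, 1.51], [0.13, 2.56], [-1, 4.14], [0.04, 2.09], [-2.66, 2.66]. Speed limits (rad/s): [2.57, 2.57, 3.14, 3.14, 3.14, 3.14, 3.14].

INTERFACE

Orientations are given as a unit quaternion [x, y, z, w].
In Python, from plant import readout, eyes, ticket, r gives the robot as it stands. The module is installed in compiled form; this text tells all that it offers.
- The arm moves only by the tool carry_out, never from a script. Its argument "motion" is a list that holds one entry, the list of rows, each a list of 7 numbers: the shift along the tool's x, y, z in mm, then the turn, a rotation vector about the tool's x, y, z in rad, then the opening in per cent of the stroke, from 0 (shut) to 100 (fully open). In form: [[[dx, dy, dz, ax, ay, az, claw], ...]]. A call has 1 to 8 rows; each row shifts and turns the commanded pose from where the row before left it, along the tool's axes as they then stand; what a row does not reach is not made up. A row lasts 1/10 s, in which the tool goes at most 50 mm and 8.59 degrees, less where a joint would pass 70% of its speed; a pose out of reach is approached as far as the arm can. A call is refused whole if a number of a shift passes 50 or a number of a turn 0.15, either way. A call with a gripper value outside its range is refused whole. The fingers move at their own pace and stop on an object; "squeeze" is the grip in N (left out, the last holds). Time passes only in rows, so rows that do not move let the fingers close. It gives the time, the measured TCP pose, the force and the opening at its end, in the units of the state.
- readout.get_state(): the state, without advancing time (a new reading comes with each control period).
- eyes.snapshot(name): name is "scene" or "top"; returns a dict with "pixels" (400x640x3 uint8, red, green, blue), "K" (3x3 intrinsics, pixels), "dist_coeffs" ([k1, k2, p1, p2, k3] as OpenCV has them; the pictures are not rectified), "origin" and "attitude" of the camera in the world. Camera axes: x right, y down, z forward; pixel columns grow to the right and rows downward; lengths in m; the calibration is good to about 2 mm. A picture is of the moment at which its call begins. There is no depth.
- ticket.finish_job(): hands the job in, once; it reports no verdict.
The state is a dict: "clock": time; "q": joint angles; "qd": joint speeds; "joint_torque": joint torques, N m; "tool_pos": TCP position; "eef_rot": TCP orientation; "contact_force": force on the tool from outside, world axes, zero at the start; "moment": the same for the moment, N m; "opening": opening from 0.0 (shut) to 1.0 (fully open).
Only numpy, scipy, OpenCV 4.12 (cv2) and the standard library are available. Lean on these libraries where they do the work, as an engineer would, in place of code of your own. Each camera call takes 0.05 s, during which the arm holds its last target. There are 200 camera calls.

## Working session

There is one attempt and no reset: what is moved stays moved. The work goes in short steps, Python scripts to look and compute and a tool call to move; the robot and the scene stay as the last step left them, time stands still between calls to the robot, and variables do not carry over. Pictures are saved under pics/ and viewed, on a budget of 10 in all, crops included, one or two more only if the job needs it, and the job is handed in when it is done.

Besides the shell and the picture viewer there is one more tool, called after "Request:" as name([rows], argument=value, ...), one row to a line, values as JSON. carry_out: Moves the arm, as the interface text tells. Its arguments: {"type":"object","properties":{"motion":{"type":"array","items":{"type":"array","items":{"type":"array","items":{"type":"number"}}}},"squeeze":{"type":"number"}},"required":["motion"]}

```bash
mkdir -p pics
cat > h.py <<'E'
import numpy as np, cv2, pickle
from scipy.spatial.transform import Rotation as R
from plant import readout, eyes, ticket, r
def rot(a):
    a=np.array(a); return a if a.shape==(3,3) else R.from_quat(a).as_matrix()
def snap(n):
    s=eyes.snapshot(n); pickle.dump(s,open(n+'.pkl','wb')); return s
def load(n): return pickle.load(open(n+'.pkl','rb'))
def ray(s,uv):
    p=cv2.undistortPoints(np.array([[uv]],float),np.array(s['K']),np.array(s['dist_coeffs'],float))[0,0]
    return np.array(s['origin']),rot(s['attitude'])@np.array([p[0],p[1],1])
def onz(s,uv,z):
    o,d=ray(s,uv); return o+d*(z-o[2])/d[2]
def proj(s,P):
    A=rot(s['attitude']); rv=cv2.Rodrigues(A.T)[0]; t=-A.T@np.array(s['origin'])
    return cv2.projectPoints(np.array(P,float).reshape(-1,1,3),rv,t,np.array(s['K']),np.array(s['dist_coeffs'],float))[0][:,0]
E
python3 - <<'E'
from h import *
for n in('scene','top'):
    s=snap(n); cv2.imwrite(f'pics/{n}0.png',s['pixels'][:,:,::-1]); print(n,s['origin'],s['attitude'],s['K'])
print(readout.get_state(), r.tip_reach)
E
```

```text
scene [ 0.9813747  -0.35405692  1.02249685] [ 0.86468379  0.41450077 -0.12137022 -0.25647674] [[429.41807759   0.         318.73094334]
 [  0.         429.41807759 207.70481468]
 [  0.           0.           1.        ]]
top [0.41423626 0.04280714 1.24510003] [ 0.71567841 -0.69678598  0.03671421 -0.03075344] [[366.24075785   0.         316.18654784]
 [  0.         366.24075785 204.2008387 ]
 [  0.           0.           1.        ]]
{'clock': 0.1, 'q': array([ 1.38181048,  0.68986621, -0.19451105,  1.56620001,  0.15729797,
        0.90250017, -0.21513612]), 'qd': array([ 0.00229086, -0.00204977, -0.00120769, -0.00454997,  0.00072779,
       -0.00112482,  0.00132386]), 'joint_torque': array([-2.46931566e-03, -5.28504181e+01, -1.27177343e+00, -1.53840816e+01,
       -5.26580738e-02,  1.97498746e-03,  4.46392551e-05]), 'tool_pos': array([ 0.13793597, -0.6090661 ,  0.2600218 ]), 'eef_rot': array([ 9.93800406e-01,  1.11176098e-01, -1.48365359e-04, -7.78133490e-04]), 'contact_force': array([ 0.45403015,  0.65035311, -0.25955626]), 'moment': array([0.03644257, 0.00215428, 0.04725753]), 'opening': 0.9953921130656519} 0.022
```

View pics/scene0.png

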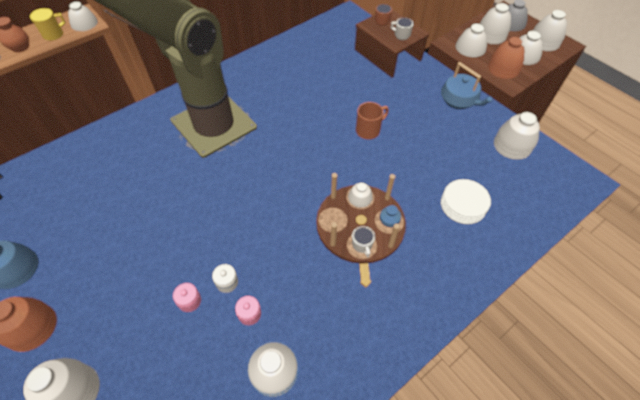

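View pics/top0.png

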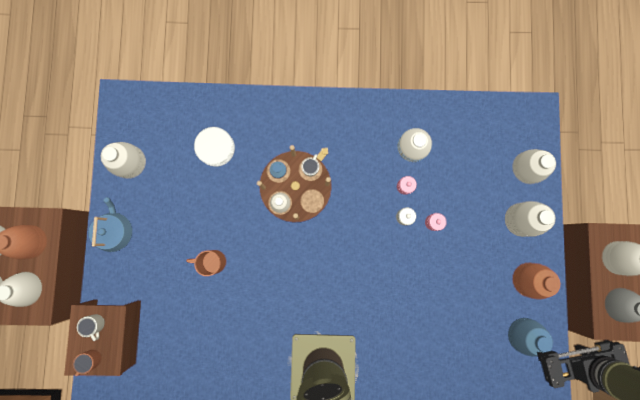

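Jar look-alikes: the white lidded jar is at top (407,216) and scene (224,278). The pink ones are at top (407,185) and (437,222), the larger white vase/jar is at (415,144), and the white piece fixed on the stand is at (280,202). By its description the target is the white one at (407,216). The empty pad is at top (312,201) and the pointer at (322,153).

Run:
```python
from h import *
t=load('top'); s=load('scene')
def mask(im,lo,hi,box):
    x0,y0,x1,y1=box; m=np.zeros(im.shape[:2],np.uint8)
    m[y0:y1,x0:x1]=cv2.inRange(cv2.cvtColor(im,cv2.COLOR_RGB2HSV),np.array(lo),np.array(hi))[y0:y1,x0:x1]; return m
def big(m):
    c=max(cv2.findContours(m,0,1)[0],key=cv2.contourArea); return c
# jar
for v,n,b in((t,'top',(390,200,424,232)),(s,'scene',(205,258,245,296))):
    c=big(mask(v['pixels'],(0,0,120),(180,80,255),b)); x,y,w,h=cv2.boundingRect(c); print(n,'jar bbox',x,y,w,h,cv2.minEnclosingCircle(c),'mid on z=.04',onz(v,(x+(w-1)/2,y+(h-1)/2),.04))
# disc: non-blue blob
for v,n,b in((t,'top',(250,135,340,230)),(s,'scene',(305,160,415,292))):
    hsv=cv2.cvtColor(v['pixels'],cv2.COLOR_RGB2HSV)
    blue=cv2.inRange(hsv,np.array((100,90,60)),np.array((125,255,255)))
    x0,y0,x1,y1=b; m=np.zeros(blue.shape,np.uint8); m[y0:y1,x0:x1]=255-blue[y0:y1,x0:x1]
    m=cv2.morphologyEx(m,cv2.MORPH_OPEN,np.ones((13,13),np.uint8))
    c=cv2.convexHull(big(m)); 
    P=np.array([onz(v,p[0],.044)[:2] for p in c]); (cx,cy),rad=cv2.minEnclosingCircle(P.astype(np.float32)); print(n,'disc',cx,cy,rad)
    # pointer, yellow
    mp=mask(v['pixels'],(15,110,120),(32,255,255),b); cs=sorted(cv2.findContours(mp,0,1)[0],key=cv2.contourArea)[-4:]
    for q in cs:
        M=cv2.moments(q)
        if M['m00']>0: u=(M['m10']/M['m00'],M['m01']/M['m00']); print(' yellow',M['m00'],u,onz(v,u,.014),onz(v,u,.044))
a=cv2.resize(t['pixels'][135:235,250:350],(400,400),interpolation=cv2.INTER_CUBIC)
b=cv2.resize(s['pixels'][160:290,300:430],(400,400),interpolation=cv2.INTER_CUBIC)
c=cv2.resize(t['pixels'][170:245,380:480],(400,200)[::1],interpolation=cv2.INTER_CUBIC)
d=cv2.resize(s['pixels'][255:330,170:270],(400,200),interpolation=cv2.INTER_CUBIC)
cv2.imwrite('pics/crop1.png',np.vstack([np.hstack([a,b]),np.hstack([c,d])])[:,:,::-1])
```

```text
top jar bbox 396 207 21 19 ((405.875, 216.0), 10.320740699768066) mid on z=.04 [ 0.49872998 -0.26293447  0.04      ]
scene jar bbox 211 263 28 30 ((225.0093231201172, 277.7732849121094), 15.076780319213867) mid on z=.04 [ 0.50101572 -0.26159952  0.04      ]
top disc 0.5951557755470276 0.10289323329925537 0.1280203014612198
 yellow 2.0 (318.5, 159.0) [0.68750431 0.03014747 0.014     ] [0.68084519 0.03045596 0.044     ]
 yellow 63.0 (294.8439153439153, 185.3095238095238) [0.59459842 0.10801485 0.014     ] [0.59020327 0.10642584 0.044     ]
scene disc 0.5887858271598816 0.10984652489423752 0.1291315257549286
 yellow 0.5 (333.66666666666663, 188.33333333333331) [0.44856011 0.13350281 0.014     ] [0.46440988 0.11899925 0.044     ]
 yellow 1.0 (388.5, 190.0) [0.55169661 0.25268557 0.014     ] [0.56447835 0.23463666 0.044     ]
 yellow 90.5 (360.5948434622468, 219.2025782688766) [0.57492004 0.12438665 0.014     ] [0.58701094 0.11015427 0.044     ]
 yellow 112.0 (364.07291666666663, 273.82291666666663) [0.70176744 0.02247779 0.014     ] [0.71008499 0.01127692 0.044     ]
```

View pics/crop1.png

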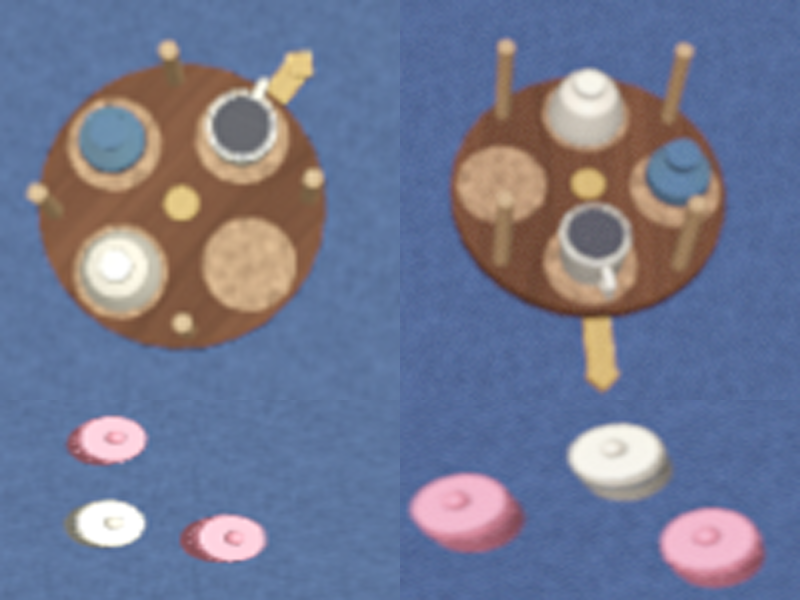

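The crop confirms it: a white lidded jar with knob stands next to two pink ones. The stand's empty pad is at crop (249,264) in top and (500,184) in scene. Next I triangulate the details.

Run:
```python
from h import *
t=load('top'); s=load('scene')
T=lambda u,v:(250+u/4-.4,135+v/4-.4)
S=lambda u,v:(300+(u-400)*.325-.4,160+v*.325-.4)
def tri(a,b):
    A=np.zeros((3,3));B=np.zeros(3)
    for o,d in(ray(t,a),ray(s,b)):
        d=d/np.linalg.norm(d);Q=np.eye(3)-np.outer(d,d);A+=Q;B+=Q@o
    return np.linalg.solve(A,B)
tp=[T(168,48),T(36,192),T(314,177),T(182,322)]; sp=[S(684,49),S(698,203),S(505,198),S(506,45)]
# scene: match via nearest on plane
a=np.array([onz(t,p,.144) for p in tp]); b=np.array([onz(s,p,.144) for p in sp])
print(a,a.mean(0));print(b,b.mean(0))
for p in a:
    q=b[np.argmin(np.linalg.norm(b-p,axis=1))];print(p[:2],q[:2])
print('hub',onz(t,T(182,203),.046),onz(s,S(588,183),.046))
print('pad',onz(t,T(249,264),.044),onz(s,S(500,184),.044),tri(T(249,264),S(500,184)))
print('ptr',[onz(s,S(*p),.014)[:2] for p in((597,322),(599,350),(602,390))],[onz(t,T(*p),.014)[:2] for p in((278,92),(290,78),(308,58))])
kt=(380+113/4-.4,170+122*.375-.4);ks=(170+213/4-.4,255+48*.375-.4)
print('knob',onz(t,kt,.07),onz(s,ks,.07),tri(kt,ks))
lt=(380+110/4-.4,170+122*.375-.4);ls=(170+217/4-.4,255+56*.375-.4)
print('lid',onz(t,lt,.056),onz(s,ls,.056))
pk=[onz(t,u,.056)[:2] for u in((408-.4,184.5),(437.5,221.5))];print('pink',pk)
```

```text
[[0.6948313  0.11481515 0.144     ]
 [0.58075915 0.21108148 0.144     ]
 [0.5981751  0.00072308 0.144     ]
 [0.4851057  0.09748196 0.144     ]] [0.58971781 0.10602542 0.144     ]
[[0.57965386 0.2128285  0.144     ]
 [0.69370493 0.11722438 0.144     ]
 [0.59718775 0.00397367 0.144     ]
 [0.48373114 0.09995741 0.144     ]] [0.58856942 0.10849599 0.144     ]
[0.6948313  0.11481515] [0.69370493 0.11722438]
[0.58075915 0.21108148] [0.57965386 0.2128285 ]
[0.5981751  0.00072308] [0.59718775 0.00397367]
[0.4851057  0.09748196] [0.48373114 0.09995741]
hub [0.58979895 0.10547073 0.046     ] [0.58769518 0.10969021 0.046     ]
pad [0.5408934  0.04879402 0.044     ] [0.53990487 0.0504112  0.044     ] [0.54084172 0.04907021 0.04652209]
ptr [array([0.68121771, 0.03953248]), array([0.70112179, 0.02375483]), array([0.72875624, 0.0019906 ])] [array([0.69241978, 0.02822278]), array([0.70486904, 0.01827584]), array([0.7227116 , 0.00330059])]
knob [ 0.49888309 -0.26125891  0.07      ] [ 0.50237556 -0.26075067  0.07      ] [ 0.49973015 -0.26128321  0.0660931 ]
lid [ 0.49982488 -0.26244445  0.056     ] [ 0.50360855 -0.26168591  0.056     ]
pink [array([ 0.60126805, -0.26379686]), array([ 0.48252009, -0.36099532])]
```

Request:
carry_out([
  [[27,-16,0,0,0,0,100],[27,-16,0,0,0,0,100],[27,-16,0,0,0,0,100],[27,-16,0,0,0,0,100],[27,-16,0,0,0,0,100],[27,-16,0,0,0,0,100],[27,-16,0,0,0,0,100],[27,-16,0,0,0,0,100]],
])

```text
clock: 0.9
tool_pos: [0.3211, -0.4358, 0.2604]
eef_rot: [0.994, 0.111, -0.0, -0.0]
contact_force: [-0.7, -1.7, 0.1]
opening: 1.001
```

Request:
carry_out([
  [[27,-16,0,0,0,0,100],[27,-16,0,0,0,0,100],[27,-16,0,0,0,0,100],[27,-16,0,0,0,0,100],[27,-16,0,0,0,0,100],[27,-16,0,0,0,0,100],[27,-16,0,0,0,0,100],[27,-16,0,0,0,0,100]],
])

```text
clock: 1.7
tool_pos: [0.5034, -0.2634, 0.2604]
eef_rot: [0.994, 0.111, -0.0, -0.0]
contact_force: [0.2, -0.4, 0.0]
opening: 1.001
```

Request:
carry_out([
  [[0,0,0,0,0,-0.148,100],[0,0,0,0,0,-0.148,100],[0,0,0,0,0,-0.148,100],[0,0,0,0,0,-0.148,100],[0,0,0,0,0,-0.148,100],[0,0,0,0,0,-0.148,100],[0,0,0,0,0,-0.148,100]],
])

```text
clock: 2.4
tool_pos: [0.5025, -0.2644, 0.2603]
eef_rot: [0.807, 0.591, -0.0, -0.0]
contact_force: [0.1, 0.5, 0.3]
opening: 1.0
```

Request:
carry_out([
  [[0,0,0,0,0,-0.148,100],[0,0,0,0,0,-0.148,100],[0,0,0,0,0,-0.148,100],[0,0,0,0,0,-0.148,100],[0,0,0,0,0,-0.148,100],[0,0,0,0,0,-0.148,100],[0,0,0,0,0,-0.148,100],[0,0,0,0,0,-0.148,100]],
])

```text
clock: 3.2
tool_pos: [0.5025, -0.2645, 0.2604]
eef_rot: [0.34, 0.941, -0.0, -0.0]
contact_force: [0.1, 0.0, -0.6]
opening: 1.0
```

```bash
cat >> h.py <<'E'
def to(P,yaw_y):
    st=readout.get_state(); M=rot(st['eef_rot']); d=M.T@(np.array(P)-st['tool_pos'])*1000
    ycur=np.degrees(np.arctan2(M[1,1],M[0,1])); 
    print('pos',st['tool_pos'].round(4),'y at',ycur.round(1),'tilt',np.degrees(np.arccos(-M[2,2])).round(2),'zaxis',M[:,2].round(4),'clock',st['clock'],'open',round(st['opening'],3),'F',st['contact_force'].round(2),'q',st['q'].round(2))
    print(' shift tool mm',d.round(1),'az',np.radians(-((yaw_y-ycur+180)%360-180)).round(3))
E
python3 - <<'E'
from h import *
to((.5005,-.2615,.037),50)
E
```

```text
pos [ 0.5025 -0.2645  0.2604] y at 50.3 tilt 0.05 zaxis [-8.e-04  1.e-04 -1.e+00] clock 3.2 open 1.0 F [ 0.14  0.04 -0.64] q [ 0.85  0.71 -0.78  1.72  0.59  0.96  0.71]
 shift tool mm [  3.3   1.2 223.4] az 0.005
```

Request:
carry_out([
  [[3,1,20,0,0,0,100],[0,0,30,0,0,0,100],[0,0,30,0,0,0,100],[0,0,30,0,0,0,100],[0,0,30,0,0,0,100],[0,0,20,0,0,0,100],[0,0,0,0,0,0,100]],
])

```text
clock: 3.9
tool_pos: [0.4991, -0.2614, 0.098]
eef_rot: [0.342, 0.94, -0.0, -0.003]
contact_force: [-0.1, 1.1, -0.0]
opening: 1.005
```

Run:
```python
from h import *
to((.5005,-.2615,.037),50)
a=snap('scene');b=snap('top')
A=cv2.resize(a['pixels'][200:340,140:300],(640,560)[:1]*1+(560,));B=cv2.resize(b['pixels'][140:260,360:460],None,fx=1,fy=1)
cv2.imwrite('pics/pre.png',A[:,:,::-1])
```

```text
pos [ 0.4991 -0.2614  0.098 ] y at 50.0 tilt 0.34 zaxis [-0.0057  0.0016 -1.    ] clock 3.9 open 1.005 F [-0.08  1.07 -0.05] q [ 0.74  0.92 -0.6   1.86  0.83  0.65  0.5 ]
 shift tool mm [-1.5  0.9 61. ] az -0.0
```

View pics/pre.png

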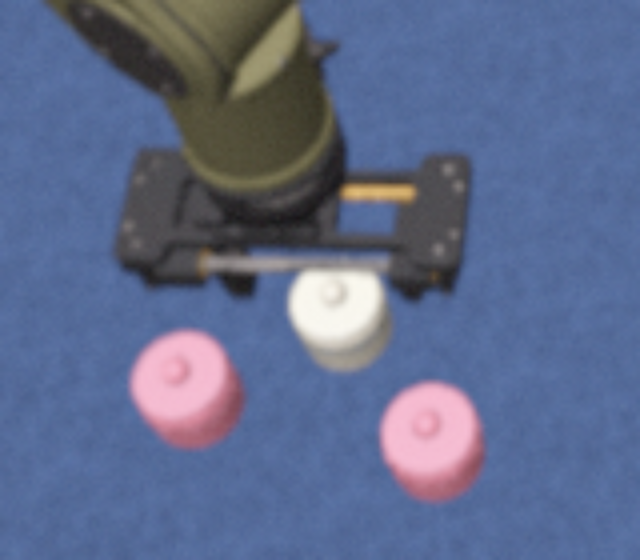

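The fingers straddle the white jar (crop (335,310)), with both pink jars clear of them. I descend and grip.

Request:
carry_out([
  [[-1,1,20,0,0,0,100],[0,0,20,0,0,0,100],[0,0,15,0,0,0,100],[0,0,6,0,0,0,100],[0,0,0,0,0,0,100],[0,0,0,0,0,0,100]],
])

```text
clock: 4.6
tool_pos: [0.5032, -0.2617, 0.0405]
eef_rot: [0.342, 0.94, 0.0, 0.001]
contact_force: [-0.7, 0.2, 0.6]
opening: 1.002
```

Request:
carry_out([
  [[0,0,0,0,0,0,40],[0,0,0,0,0,0,40],[0,0,0,0,0,0,40],[0,0,0,0,0,0,40],[0,0,0,0,0,0,40],[0,0,0,0,0,0,40]],
], squeeze=20)

```text
clock: 5.2
tool_pos: [0.5018, -0.2629, 0.0399]
eef_rot: [0.343, 0.939, -0.001, -0.0]
contact_force: [-2.5, -2.7, 5.4]
opening: 0.62
```

Run:
```python
from h import *
to((.5406,.0497,.16),50)
```

```text
pos [ 0.5018 -0.2629  0.0399] y at 49.9 tilt 0.15 zaxis [-0.0016 -0.0021 -1.    ] clock 5.2 open 0.62 F [-2.51 -2.68  5.41] q [ 0.69  1.   -0.51  1.86  0.93  0.54  0.41]
 shift tool mm [ 171.6  263.8 -120.8] az -0.002
```

Request:
carry_out([
  [[0,0,0,0,0,0,40],[0,0,0,0,0,0,40],[0,0,-10,0,0,0,40],[0,0,-30,0,0,0,40],[0,0,-35,0,0,0,40],[0,0,-35,0,0,0,40],[0,0,-30,0,0,0,40],[0,0,0,0,0,0,40]],
])

```text
clock: 6.0
tool_pos: [0.5057, -0.2606, 0.1838]
eef_rot: [0.342, 0.94, 0.001, 0.004]
contact_force: [1.1, -0.2, -2.6]
opening: 0.625
```

Run:
```python
from h import *
to((.5406,.0497,.16),50)
a=snap('scene');b=snap('top')
A=cv2.resize(a['pixels'][170:330,140:340],(600,480))
cv2.imwrite('pics/lift.png',A[:,:,::-1])
```

```text
pos [ 0.5057 -0.2606  0.1838] y at 50.0 tilt 0.5 zaxis [ 8.8e-03 -4.0e-04 -1.0e+00] clock 6.0 open 0.625 F [ 1.12 -0.21 -2.65] q [ 0.8   0.8  -0.71  1.8   0.71  0.8   0.6 ]
 shift tool mm [172.8 260.1  23.9] az 0.001
```

View pics/lift.png

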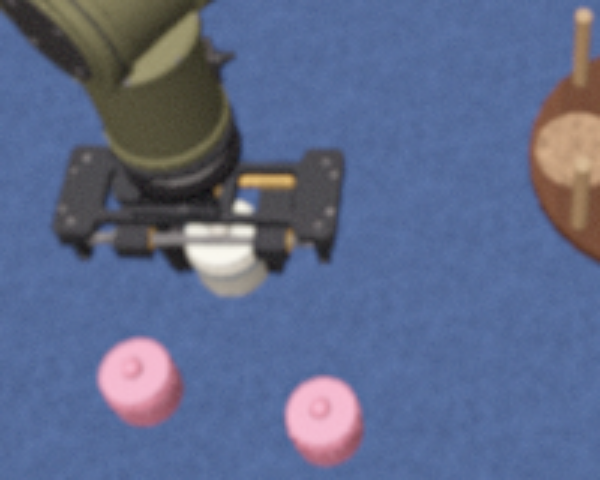

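The jar is held: the opening stopped at 0.625, the weight reads 2.6 N, and it is off the counter at crop (230,265). I carry it over the pad.

Request:
carry_out([
  [[8,13,-15,0,0,0,40],[17,26,-10,0,0,0,40],[17,26,0,0,0,0,40],[17,26,0,0,0,0,40],[17,26,0,0,0,0,40],[17,26,0,0,0,0,40],[17,26,0,0,0,0,40],[17,26,0,0,0,0,40]],
])

```text
clock: 6.9
tool_pos: [0.53, -0.0277, 0.2043]
eef_rot: [0.341, 0.94, 0.0, -0.001]
contact_force: [0.6, -0.3, -2.2]
opening: 0.625
```

Request:
carry_out([
  [[17,26,0,0,0,0,40],[17,26,0,0,0,0,40],[8,12,0,0,0,0,40],[0,0,0,0,0,0,40],[0,0,0,0,0,0,40]],
])

```text
clock: 7.4
tool_pos: [0.5393, 0.0441, 0.2042]
eef_rot: [0.343, 0.94, -0.001, -0.0]
contact_force: [1.0, -0.1, -2.3]
opening: 0.623
```

Run:
```python
from h import *
to((.5406,.0497,.085),50)
```

```text
pos [0.5393 0.0441 0.2042] y at 49.9 tilt 0.15 zaxis [-0.0017 -0.002  -1.    ] clock 7.4 open 0.623 F [ 0.97 -0.15 -2.33] q [ 0.23  0.74 -0.68  1.86  0.65  0.78  0.07]
 shift tool mm [  2.6   5.4 119.2] az -0.001
```

Request:
carry_out([
  [[3,5,10,0,0,0,40],[0,0,20,0,0,0,40],[0,0,20,0,0,0,40],[0,0,20,0,0,0,40],[0,0,15,0,0,0,40],[0,0,15,0,0,0,40],[0,0,10,0,0,0,40],[0,0,0,0,0,0,40]],
])

```text
clock: 8.2
tool_pos: [0.5398, 0.0499, 0.0931]
eef_rot: [0.343, 0.939, -0.001, -0.001]
contact_force: [-0.7, 0.1, -3.0]
opening: 0.626
```

Request:
carry_out([
  [[0,0,2,0,0,0,40],[0,0,0,0,0,0,40],[0,0,0,0,0,0,40]],
])

```text
clock: 8.5
tool_pos: [0.5412, 0.0512, 0.0933]
eef_rot: [0.342, 0.94, 0.0, 0.0]
contact_force: [-0.3, 0.1, -2.7]
opening: 0.625
```

Run:
```python
from h import *
to((.5406,.0497,.085),50)
a=snap('scene')
A=cv2.resize(a['pixels'][130:300,260:440],(720,680)[:1]+(600,))
cv2.imwrite('pics/place.png',A[:,:,::-1])
```

```text
pos [0.5412 0.0512 0.0933] y at 50.0 tilt 0.06 zaxis [ 1.1e-03  2.0e-04 -1.0e+00] clock 8.5 open 0.625 F [-0.28  0.1  -2.73] q [ 0.13  0.89 -0.52  1.93  0.83  0.55 -0.1 ]
 shift tool mm [-0.5 -1.5  8.3] az -0.001
```

View pics/place.png

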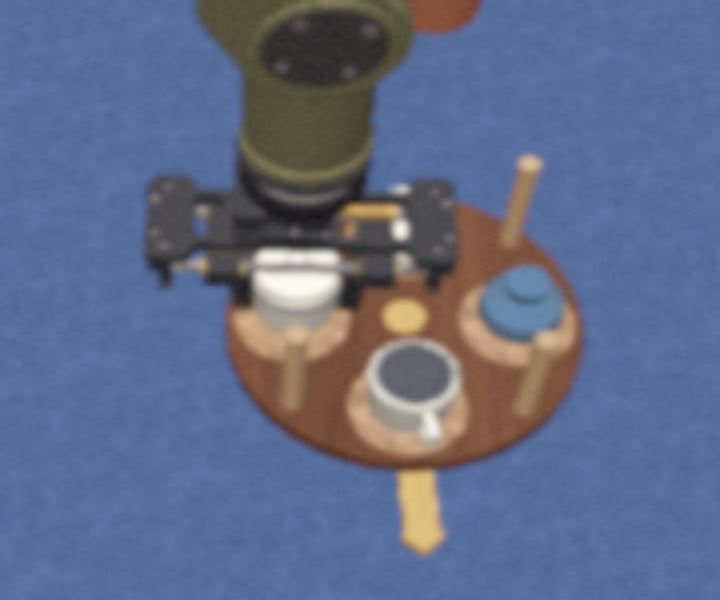

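The jar hovers over the empty pad (crop (295,300)), and the gripper clears the posts. I lower it until contact.

Request:
carry_out([
  [[0,-1,3,0,0,0,40],[0,0,2,0,0,0,40],[0,0,1,0,0,0,40],[0,0,0,0,0,0,40],[0,0,0,0,0,0,40]],
])

```text
clock: 9.05
tool_pos: [0.5401, 0.0504, 0.0867]
eef_rot: [0.342, 0.94, -0.0, -0.0]
contact_force: [0.2, 0.0, -3.2]
opening: 0.621
```

Request:
carry_out([
  [[0,0,1,0,0,0,40],[0,0,1,0,0,0,40],[0,0,0,0,0,0,40],[0,0,0,0,0,0,40]],
])

```text
clock: 9.45
tool_pos: [0.5401, 0.0504, 0.0847]
eef_rot: [0.342, 0.94, -0.0, 0.0]
contact_force: [0.3, -0.5, -3.4]
opening: 0.621
```

Request:
carry_out([
  [[0,0,1,0,0,0,40],[0,0,0,0,0,0,40],[0,0,0,0,0,0,40]],
])

```text
clock: 9.75
tool_pos: [0.5403, 0.0504, 0.0839]
eef_rot: [0.342, 0.94, -0.0, 0.0]
contact_force: [-0.6, -0.7, 2.3]
opening: 0.624
```

Request:
carry_out([
  [[0,0,1,0,0,0,40],[0,0,0,0,0,0,40],[0,0,0,0,0,0,40]],
])

```text
clock: 10.05
tool_pos: [0.5403, 0.0504, 0.0838]
eef_rot: [0.342, 0.94, -0.0, 0.001]
contact_force: [-2.0, -1.1, 9.8]
opening: 0.626
```

Request:
carry_out([
  [[0,0,-1,0,0,0,64],[0,0,0,0,0,0,66],[0,0,0,0,0,0,70],[0,0,0,0,0,0,80],[0,0,0,0,0,0,90],[0,0,0,0,0,0,95],[0,0,0,0,0,0,95]],
])

```text
clock: 10.75
tool_pos: [0.5401, 0.0504, 0.0836]
eef_rot: [0.342, 0.94, -0.0, -0.0]
contact_force: [-0.4, -0.4, 0.2]
opening: 0.953
```

Request:
carry_out([
  [[0,0,-10,0,0,0,95],[0,0,-20,0,0,0,95],[0,0,-30,0,0,0,95],[0,0,-30,0,0,0,95],[0,0,-30,0,0,0,95],[0,0,-10,0,0,0,95],[0,0,0,0,0,0,50]],
])

```text
clock: 11.45
tool_pos: [0.5409, 0.0505, 0.2152]
eef_rot: [0.342, 0.94, 0.001, 0.001]
contact_force: [-0.5, -0.2, -0.7]
opening: 0.883
```

Run:
```python
from h import *
to((.598,.0024,.215),5)
a=snap('scene');b=snap('top')
A=cv2.resize(a['pixels'][130:300,260:430],(600,600))
cv2.imwrite('pics/rel.png',A[:,:,::-1])
```

```text
pos [0.5409 0.0505 0.2152] y at 49.9 tilt 0.18 zaxis [ 3.2e-03  4.0e-04 -1.0e+00] clock 11.45 open 0.883 F [-0.54 -0.19 -0.75] q [ 0.23  0.72 -0.7   1.85  0.63  0.8   0.07]
 shift tool mm [-74.7  -0.1   0.4] az 0.784
```

View pics/rel.png

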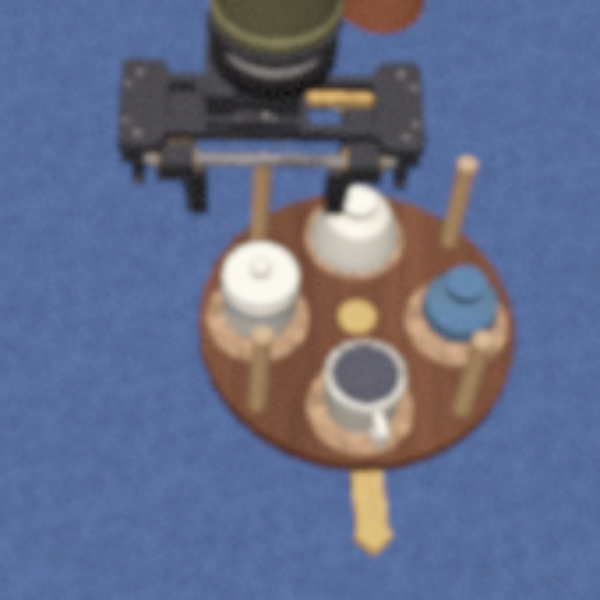

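Released: the jar is upright on the pad, knob at crop (261,266), and post0's top is at crop (262,333). Now a numeric check.

Run:
```python
from h import *
s=load('scene'); f=170/600
S=lambda u,v:(260+u*f-.4,130+v*f-.4)
print('knob',onz(s,S(261,265),.114),'post0',onz(s,S(262,332),.144),'post1',onz(s,S(483,340),.144),'post2',onz(s,S(468,162),.144))
```

```text
knob [0.54022792 0.05229581 0.114     ] post0 [0.59674708 0.00467859 0.144     ] post1 [0.69441231 0.11653    0.144     ] post2 [0.58007643 0.21348278 0.144     ]
```

Request:
carry_out([
  [[-15,0,0,0,0,0,50],[-25,0,0,0,0,0,50],[-25,0,0,0,0,0,50],[-10,0,0,0,0,0,50],[0,0,0,0,0,0.13,50],[0,0,0,0,0,0.13,50],[0,0,0,0,0,0.13,50],[0,0,0,0,0,0.13,50]],
])

```text
clock: 12.35
tool_pos: [0.5963, 0.0028, 0.2124]
eef_rot: [0.574, 0.819, -0.001, -0.001]
contact_force: [-0.9, -0.5, 0.1]
opening: 0.502
```

Request:
carry_out([
  [[0,0,0,0,0,0.13,50],[0,0,0,0,0,0.13,50],[0,0,0,0,0,0,50],[0,0,0,0,0,0,50]],
])

```text
clock: 12.75
tool_pos: [0.5968, 0.0026, 0.213]
eef_rot: [0.672, 0.74, -0.001, -0.001]
contact_force: [0.1, 0.1, -0.1]
opening: 0.501
```

Run:
```python
from h import *
to((.598,.0024,.132),5)
```

```text
pos [0.5968 0.0026 0.213 ] y at 5.5 tilt 0.1 zaxis [-1.7e-03 -3.0e-04 -1.0e+00] clock 12.75 open 0.501 F [ 0.08  0.11 -0.06] q [ 0.2   0.75 -0.49  1.69  0.45  0.82 -0.4 ]
 shift tool mm [-0.3  1.3 81. ] az 0.009
```

Request:
carry_out([
  [[0,1,20,0,0,0,50],[0,0,20,0,0,0,50],[0,0,20,0,0,0,50],[0,0,15,0,0,0,50],[0,0,5,0,0,0,50],[0,0,0,0,0,0,50],[0,0,0,0,0,0,50]],
])

```text
clock: 13.45
tool_pos: [0.599, 0.0025, 0.1343]
eef_rot: [0.674, 0.739, 0.0, 0.0]
contact_force: [-0.5, 0.1, 0.3]
opening: 0.494
```

Request:
carry_out([
  [[0,0,0,0,0,0,30],[0,0,0,0,0,0,20],[0,0,0,0,0,0,5],[0,0,0,0,0,0,5],[0,0,0,0,0,0,5],[0,0,0,0,0,0,5],[0,0,0,0,0,0,5]],
], squeeze=12)

```text
clock: 14.15
tool_pos: [0.5986, 0.0022, 0.1339]
eef_rot: [0.674, 0.739, -0.0, 0.0]
contact_force: [-1.3, -0.0, 3.0]
opening: 0.151
```

Run:
```python
from h import *
to((.598,.0024,.132),5)
st=readout.get_state(); C=np.array([.589,.107]); v=st['tool_pos'][:2]-C; print('r',np.hypot(*v),'ang',np.degrees(np.arctan2(v[1],v[0])))
M=rot(st['eef_rot'])
# per-row chord with n rows for 93 deg, in tool frame pre-row, radius as measured
for n in (24,32):
    a=np.radians(93/n); c=R.from_euler('z',a).as_matrix()[:2,:2]@v-v
    print(n,a,(M.T@np.array([*c,0])*1000).round(2))
```

```text
pos [0.5986 0.0022 0.1339] y at 5.3 tilt 0.02 zaxis [ 3.e-04 -2.e-04 -1.e+00] clock 14.15 open 0.151 F [-1.26 -0.03  2.97] q [ 0.16  0.85 -0.43  1.74  0.53  0.66 -0.47]
 shift tool mm [ 0.3 -0.6  1.9] az 0.005
r 0.10525558628229918 ang -84.76044653636231
24 0.06763150851478027 [0.24 7.11 0.  ]
32 0.050723631386085204 [0.13 5.34 0.  ]
```

Request:
carry_out([
  [[0.2,5.4,0,0,0,-0.05,5],[0.2,5.4,0,0,0,-0.05,5],[0.2,5.4,0,0,0,-0.05,5],[0.2,5.4,0,0,0,-0.05,5],[0.2,5.4,0,0,0,-0.05,5],[0.2,5.4,0,0,0,-0.05,5],[0.2,5.4,0,0,0,-0.05,5],[0.2,5.4,0,0,0,-0.05,5]],
])

```text
clock: 14.95
tool_pos: [0.6397, 0.0152, 0.134]
eef_rot: [0.513, 0.859, -0.0, 0.0]
contact_force: [-0.8, 0.2, 3.1]
opening: 0.154
```

```bash
cat >> h.py <<'E'
def arc(target,n):
    st=readout.get_state(); C=np.array([.589,.107]); v=st['tool_pos'][:2]-C; M=rot(st['eef_rot'])
    ang=np.degrees(np.arctan2(v[1],v[0])); a=np.radians((target-ang)/n); u=v/np.linalg.norm(v)*.105
    print('r',np.hypot(*v),'ang',ang,'y',np.degrees(np.arctan2(M[1,1],M[0,1])),'F',st['contact_force'],'M',st['moment'],'open',st['opening'],'z',st['tool_pos'][2],'q7',st['q'][6])
    e=R.from_euler('z',a).as_matrix()[:2,:2]@u
    print('per row az',-a,(M.T@np.array([*(e-u),0])*1000).round(2),'radial fix',(M.T@np.array([*(u-v),0])*1000).round(2))
E
python3 -c "
from h import *
arc(7.8,18)"
```

```text
r 0.10486388414409543 ang -61.07593943639816 y 28.30757377006042 F [-0.84288036  0.20140155  3.05669459] M [-0.05985435  0.14033024  0.09270565] open 0.15366461459415875 z 0.13395690164256055 q7 -0.12667639355218882
per row az -0.06678399547607529 [0.31 7.   0.  ] radial fix [-0.14  0.    0.  ]
```

Request:
carry_out([
  [[0.2,6.3,0,0,0,-0.06,5],[0.2,6.3,0,0,0,-0.06,5],[0.2,6.3,0,0,0,-0.06,5],[0.2,6.3,0,0,0,-0.06,5],[0.2,6.3,0,0,0,-0.06,5],[0.2,6.3,0,0,0,-0.06,5],[0.2,6.3,0,0,0,-0.06,5],[0.2,6.3,0,0,0,-0.06,5]],
])

```text
clock: 15.75
tool_pos: [0.6763, 0.0494, 0.134]
eef_rot: [0.294, 0.956, 0.0, -0.0]
contact_force: [-2.3, -0.1, 3.6]
opening: 0.148
```

```bash
python3 -c "
from h import *
arc(7.8,12)"
```

```text
r 0.1046474266790275 ang -33.417655852847886 y 55.85333568992951 F [-2.33579824 -0.12048464  3.58891568] M [0.12109651 0.37148115 0.00810402] open 0.14795065777674307 z 0.13395589409445277 q7 0.2810195670572131
per row az -0.05994865038217558 [0.27 6.29 0.  ] radial fix [-0.35  0.   -0.  ]
```

Request:
carry_out([
  [[0.2,6.3,0,0,0,-0.06,5],[0.2,6.3,0,0,0,-0.06,5],[0.2,6.3,0,0,0,-0.06,5],[0.2,6.3,0,0,0,-0.06,5],[0.2,6.3,0,0,0,-0.06,5],[0.2,6.3,0,0,0,-0.06,5],[0.2,6.3,0,0,0,-0.06,5],[0.2,6.3,0,0,0,-0.06,5]],
])

```text
clock: 16.55
tool_pos: [0.6933, 0.0961, 0.134]
eef_rot: [0.058, 0.998, 0.0, -0.001]
contact_force: [-3.0, 0.5, 5.5]
opening: 0.15
```

Request:
carry_out([
  [[0.2,6.3,0,0,0,-0.06,5],[0.2,6.3,0,0,0,-0.06,5],[0.1,4.2,0,0,0,-0.04,5],[0.1,3,0,0,0,-0.03,5],[0,3.1,0,0,0,-0.03,5],[0,0,0,0,0,0,5],[0,0,0,0,0,0,5]],
])

```text
clock: 17.25
tool_pos: [0.6933, 0.1189, 0.1339]
eef_rot: [-0.051, 0.999, 0.0, -0.001]
contact_force: [-4.5, 0.3, 5.6]
opening: 0.157
```

```bash
python3 -c "
from h import *
arc(7.8,1)
s=snap('scene');t=snap('top')
A=cv2.resize(s['pixels'][130:300,280:450],(400,400),interpolation=cv2.INTER_CUBIC);B=cv2.resize(t['pixels'][135:235,250:350],(400,400),interpolation=cv2.INTER_CUBIC)
cv2.imwrite('pics/turn.png',np.hstack([A,B])[:,:,::-1])"
```

```text
r 0.10497800508857091 ang 6.526421026488038 y 95.82503102061982 F [-4.54642265  0.3230634   5.59206811] M [0.0928695  0.78984673 0.0052309 ] open 0.15698216593658193 z 0.1339478569332663 q7 0.8403215478841739
per row az -0.022228146371953392 [0.05 2.33 0.  ] radial fix [-0.02  0.   -0.  ]
```

View pics/turn.png

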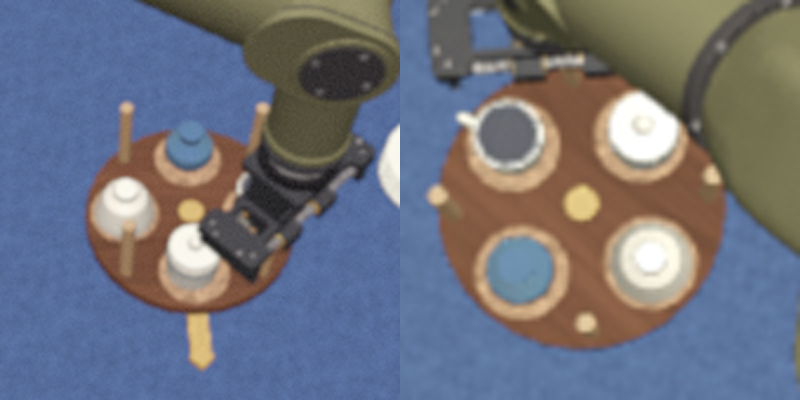

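The jar stands at the pointer side, with its knob at top crop (643,123) and scene crop (196,241). The gripper holds post0. I measure the residual and nudge by about 1.3°.

Run:
```python
from h import *
s=load('scene');t=load('top')
T=lambda u,v:(250+u/4-.4,135+v/4-.4)
S=lambda u,v:(280+u*.425-.4,130+v*.425-.4)
Ct=np.array([.5898,.1058]);Cs=np.array([.5883,.109])
for n,p,c in(('jar top',onz(t,T(243,123),.114),Ct),('jar scn',onz(s,S(196,241),.114),Cs),('p-L',onz(t,T(37,194),.144),Ct),('p-R',onz(t,T(312,174),.144),Ct),('p-B',onz(t,T(186,322),.144),Ct),('s1',onz(s,S(127,106),.144),Cs),('s2',onz(s,S(262,107),.144),Cs),('s3',onz(s,S(127,227),.144),Cs)):
    v=p[:2]-c; print(n,p[:2].round(4),np.hypot(*v).round(4),np.degrees(np.arctan2(v[1],v[0])).round(1))
```

```text
jar top [0.6444 0.0562] 0.0738 -42.3
jar scn [0.646  0.0569] 0.0777 -42.1
p-L [0.5793 0.2103] 0.105 95.8
p-R [0.6004 0.0023] 0.104 -84.1
p-B [0.4852 0.0945] 0.1052 -173.8
s1 [0.484  0.0981] 0.1048 -174.0
s2 [0.5771 0.2119] 0.1036 96.2
s3 [ 6.015e-01 -1.000e-04] 0.1099 -83.1
```

Request:
carry_out([
  [[0,2.1,0,0,0,-0.02,5],[0,2.1,0,0,0,-0.02,5],[0,2.1,0,0,0,-0.02,5],[0,2.1,0,0,0,-0.02,5],[0,0,0,0,0,0,5],[0,0,0,0,0,0,5],[0,0,0,0,0,0,5],[0,0,0,0,0,0,5]],
])

```text
clock: 18.15
tool_pos: [0.6921, 0.127, 0.134]
eef_rot: [-0.091, 0.996, 0.0, -0.001]
contact_force: [-4.5, -0.5, 5.8]
opening: 0.153
```

```bash
python3 -c "
from h import *
arc(10.5,1)
s=snap('scene');t=snap('top')
A=cv2.resize(s['pixels'][130:300,280:450],(400,400),interpolation=cv2.INTER_CUBIC);B=cv2.resize(t['pixels'][135:235,250:350],(400,400),interpolation=cv2.INTER_CUBIC)
cv2.imwrite('pics/turn2.png',np.hstack([A,B])[:,:,::-1])"
```

```text
r 0.1050495674632983 ang 10.979408310031998 y 100.3967245733433 F [-4.50429844 -0.50634651  5.78830962] M [ 0.03586446  0.85104619 -0.01886577] open 0.15259132086394497 z 0.1339568556196253 q7 0.9010795010871103
per row az 0.008367253471480122 [-0.01 -0.88 -0.  ] radial fix [ 0.05 -0.    0.  ]
```

View pics/turn2.png

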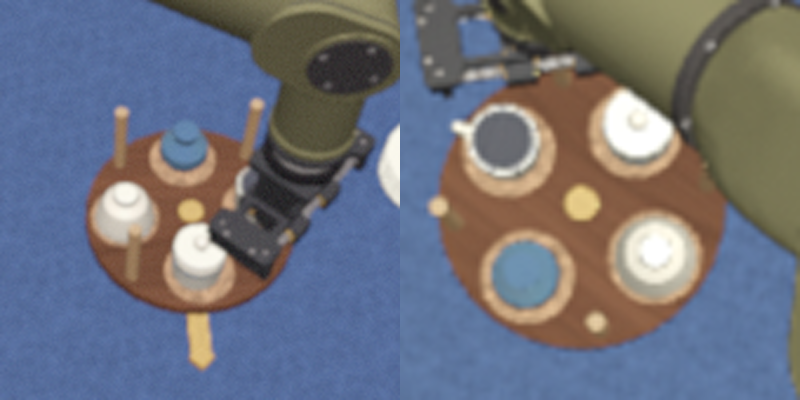

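The knob is now at top crop (638,118) and scene crop (202,242), and the gripper clears the jar. A last numeric check follows.

Run:
```python
from h import *
s=load('scene');t=load('top')
T=lambda u,v:(250+u/4-.4,135+v/4-.4)
S=lambda u,v:(280+u*.425-.4,130+v*.425-.4)
Ct=np.array([.5898,.1058]);Cs=np.array([.5883,.109])
ptr=np.radians(-37.2); pad=np.radians(11-45)
for n,p,c in(('jar top',onz(t,T(238,118),.114),Ct),('jar scn',onz(s,S(202,242),.114),Cs),('p-L',onz(t,T(38,205),.144),Ct),('p-B',onz(t,T(196,321),.144),Ct)):
    v=p[:2]-c; a=np.arctan2(v[1],v[0]); r_=np.hypot(*v)
    print(n,r_.round(4),np.degrees(a).round(1),'lateral to pointer',(r_*np.sin(a-ptr)).round(4),'dist to pad',np.linalg.norm(v-.075*np.array([np.cos(pad),np.sin(pad)])).round(4))
st=readout.get_state();print(st['clock'],st['qd'].round(3),st['opening'])
```

```text
jar top 0.0741 -38.0 lateral to pointer -0.001 dist to pad 0.0052
jar scn 0.0788 -37.6 lateral to pointer -0.0005 dist to pad 0.0061
p-L 0.1051 100.4 lateral to pointer 0.0709 dist to pad 0.1664
p-B 0.1054 -169.7 lateral to pointer -0.0777 dist to pad 0.1674
18.25 [-0.001 -0.001 -0.001 -0.    -0.    -0.     0.   ] 0.15207824362677444
```

```bash
python3 -c "
from h import *
print(ticket.finish_job())"
```

```text
the job is handed in; nothing more can be done
None
```

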